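# Shut the enamelling kiln with its hook pole

## Robot

A 7-joint arm with a two-finger parallel gripper is mounted at the origin on the work surface. World frame = base frame: x ahead of the robot, y to its left, z up, the work surface at z = 0. Lengths are in m, angles in rad, forces in N, time in s.
With the tool pointing down it reaches from about 0.4 to 0.85 m from the base axis. Payload 4.5 kg.
Tool frame: the origin (TCP) lies where the fingers leave the gripper's body, on its centre line; the fingertips stand 64 mm ahead of it and the grasp point (between the pads) lies 45 mm ahead of it; z points along the fingers, y is the line along which they close (so a half turn about z gives the same grasp; the last joint's range is limited). The gripper opens to 88 mm and grips with 3 to 60 N. Pads are 18 mm wide; open, the fingers measure 123 mm over their backs; the gripper's body (75 mm by 187 mm) begins 45 mm behind the grasp point.
Start: joints at [1.361, 0.689, -0.195, 1.565, 0.157, 0.902, -0.215], TCP at [0.151, -0.607, 0.303] pointing down, gripper open.
Joint ranges: [-3.01, 3.01], [-0.46, 2.08], [-1.47, 1.51], [0.13, 2.56], [-1, 4.14], [0.04, 2.09], [-2.66, 2.66]. Speed limits (rad/s): [2.57, 2.57, 3.14, 3.14, 3.14, 3.14, 3.14].

## Interface

Orientations are given as a unit quaternion [x, y, z, w].
In Python, from plant import r gives the robot as it stands.
- The arm moves only by the tool play_rows, never from a script. Its arguments are lists of equal length, an entry for each row: "translation": the shift along the tool's x, y, z in m, a list of three; "delta_rot": the turn, a rotation vector about the tool's x, y, z in degrees, a list of three; "grip": the opening, from -1 (shut) to 1 (fully open). In form: {"translation": [[x, y, z], ...], "delta_rot": [[rx, ry, rz], ...], "grip": [grip, ...]}. A call has 1 to 20 rows; each row shifts and turns the commanded pose from where the row before left it, along the tool's axes as they then stand; what a row does not reach is not made up. A row lasts 1/8 s, in which the tool goes at most 62.5 mm and 10.7 degrees, less where a joint would pass 70% of its speed; a pose out of reach is approached as far as the arm can. A call with a gripper value outside its range is refused whole. The fingers move at their own pace and stop on an object; "squeeze" is the grip in N (left out, the last holds). Time passes only in rows, so rows that do not move let the fingers close. It gives the time, the measured TCP pose, the force, the opening and the grip force at its end, in the units of the state.
- r.get_state(): the state, without advancing time (a new reading comes with each control period).
- r.snapshot(name): name is "scene" or "top"; returns the picture (480x640x3 uint8, blue, green, red); there is no depth.
- r.get_calibration(name): a dict with "intrinsics" (3x3 intrinsics, pixels), "k1" (the pictures are not rectified: a ray, as slopes to the right and down, at radius r is drawn at 1 + k1 r^2 times it, then the intrinsics apply), "eye" and "rotation" of the camera in the world. Camera axes: x right, y up, looking along -z (the intrinsics and any distortion apply to the point x, -y, -z); pixel columns grow to the right and rows downward; lengths in m; the calibration is good to about 2 mm. A picture is of the moment at which its call begins. get_calibration takes no time and is no camera call.
- r.finish_job(): hands the job in; it is judged then, once.
Trained networks look in the newest picture that a camera, given by its name, has taken for a name from the list of things; names that differ only in an ending like _2 or _b are one class to them, and where a whole thing is asked for, a point or a joint stands for the part that bears it (a point fixed in the world has none). Each returns a list of dicts, best first, with "confidence" (0 to 1); they miss things now and then, are a little off and sometimes report something else, mostly with a low value. They report only what shows in the picture. A call takes as long as a camera call. They do not tell look-alikes from the thing itself.
- r.look_for(camera, target): "point" ([x, y, z] in m, in world coordinates, good to about 4 mm: the middle of the surface that is visible of it).
- r.silhouettes(camera, target): "pixels" (480x640 bool, what is visible of it).
The state is a dict: "clock": time; "q": joint angles; "qd": joint speeds; "joint_torque": joint torques, N m; "tool_pos": TCP position; "eef_rot": TCP orientation; "contact_force": force on the tool from outside, world axes, zero at the start; "moment": the same for the moment, N m; "opening": opening from 0.0 (shut) to 1.0 (fully open); "finger_force": force on a finger pad.
Only numpy, scipy, OpenCV 4.12 (cv2) and the standard library are available. Lean on these libraries where they do the work, as an engineer would, in place of code of your own. Each camera call takes 0.05 s, during which the arm holds its last target. There are 200 camera calls.

## Task

Shut the enamelling kiln: take the hook pole from its bench rest, drop its hook down through the ring on the raised lift door, and pull the door all the way down. When it lands, bed it on its seal with a firm, steady pull of about 16 N for a moment, but never more than 20 N, because the seal and the fibre lining are brittle. Then unhook, leave the door shut and lay the pole back in its rest as you found it; touch the kiln only with the pole and leave everything else on the bench where it is.

Things in the scene. Friction and masses are not known exactly. Their poses are not given: they have to be found in the camera images.
- kiln: Benchtop enamelling kiln, fixed, blue-grey steel case 300 mm wide, 280 deep, 340 high. Origin: centre of its underside; x axis level, pointing from the door side into the kiln; z up. The door runs between two steel guide channels on the front (216 mm apart, 423 mm high, standing 34 mm out from the case), above a sill with a white rope seal and the control panel.
- door (a joint): Lift door, metal plate 186 x 142 mm, front face 25 mm out from the case. Value in m: 0 = fully raised, grows downwards, 0.125 = landed on its sill, a hard stop. Starts near the top, stays where it is left. Pulling it takes 5 to 6 N at the top, rising steadily to 7.5 to 9 N just before it lands. Less than 13 N then does not bed the seal; over 20 N is too hard.
- ring (a point): Centre of the brass ring on the door; it moves with the door. The ring lies level (its hole is vertical): bore 18 mm, outer diameter 32 mm, wire 7 mm; centre 38 mm in front of the door face, 29 mm in front of the guides, on a 9 mm stem from the door. 295 to 320 mm above the bench at the start, 195 mm when the door is home.
- pole: Hook pole, 0.14 to 0.2 kg: dark wooden handle with flat sides, 24 mm wide, 26 mm high, x = -118 to +22 mm; 8 mm steel rod hook in front. Origin: on the handle's axis, the best place to grip (across the 24 mm). x axis along the handle to the hook, z up as it lies in the rest. Rod in the x-z plane: from (22, 0) via (36, 3), (77, 51), (84, 52), (98, 40) to the tip (82, 14) mm.
- hook_tip (a point): Centre of the 10 mm ball at the end of the hook, at (82.5, 0, 14.2) mm in the pole's axes. With the pole sloping up by 0.70 rad (40 deg, hook end up) the last 25 mm of rod above the ball hang straight down.
- hook_bend (a point): Underside of the hook's bend, at (89.7, 0, 42.1) mm in the pole's axes: what bears on the near side of the ring in pulling. With the pole sloping up by 0.70 rad it lies 26 mm above the ball's centre and 42 mm ahead of and 90 mm above the grip point; the open gap between the rising rod and the ball's rod is 20 mm.
- pommel (a point): Back end of the brass pommel (25 mm across), the tail of the pole, at (-128, 0, 0) mm in the pole's axes; with the pole sloping up by 0.70 rad it is 82 mm lower than the grip point, so keep it off the bench.
- rest_seat (a point): Where the pole's origin lies when the pole is in its rest, 80 mm above the bench; x axis along the lying pole towards its hook. The rest: fixed dark base plate, two blue forks 34 and 100 mm behind this point, each with a slot 30 mm wide, flared on top, that carries the handle's underside 67 mm above the bench; fork tops are 22 mm above the pole's axis.
- trivet: Bystander: small three-legged steel wire trivet, 55 mm. Origin: centre on the bench.
- enamel_jar: Bystander: amber enamel jar with white cap, 48 mm across, 65 mm high. Origin: centre of its underside.
- flux_bottle: Bystander: green bottle with red cap, 54 mm across, 130 mm high. Origin: centre of its underside.
- mandrel: Bystander: tapered steel ring mandrel standing upright, 32 mm across, 150 mm high. Origin: centre of its underside.
- hammer: Bystander: small hammer, 200 mm long, lying on the bench. Origin: under its middle.
- charcoal: Bystander: black soldering block 90 x 60 x 30 mm. Origin: centre of its underside.
- file_pot: Bystander: white pot of needle files, 76 mm across, 160 mm high over the files. Origin: centre of its underside.
Mind the look-alikes: they are no part of the job. Leave any orange look-alike of the part that bears rest_seat alone. What is shaped like the pole but orange is not meant.

How it is judged:
By the outcome, as a careful person would: the job done as asked, in the order asked, and still so for the second after the job is handed in, with the robot touching nothing.
It also fails if it takes over 72 s, if anything falls off the work surface, if the arm or the gripper's body presses on something with over 40 N, if the wrist force passes 120 N, or if a joint passes its speed limit or range.

## Working session

There is one attempt and no reset: what is moved stays moved. The work goes in short steps, Python scripts to look and compute and a tool call to move; the robot and the scene stay as the last step left them, time stands still between calls to the robot, and variables do not carry over. Pictures are saved under pics/ and viewed, at most 12 in all, crops included, and the job is handed in when it is done.

Besides the shell and the picture viewer there is one more tool, called after "Request:" as name(argument=value, ...) on one line, values as JSON. play_rows: Moves the arm, as the interface text tells. Its arguments: {"type":"object","properties":{"translation":{"type":"array","items":{"type":"array","items":{"type":"number"}}},"delta_rot":{"type":"array","items":{"type":"array","items":{"type":"number"}}},"grip":{"type":"array","items":{"type":"number"}},"squeeze":{"type":"number"}},"required":["translation","delta_rot","grip"]}

```bash
ls; mkdir -p pics; python3 - <<'E'
from plant import r
import cv2
for c in("scene","top"):
    im=r.snapshot(c); cv2.imwrite(f"pics/{c}0.png",im)
    k=r.get_calibration(c); print(c,k)
    for t in("kiln","ring","pole","hook_tip","pommel","rest_seat","door"):
        try: print(t,[(round(d["confidence"],2),[round(float(x),3) for x in d["point"]]) for d in r.look_for(c,t)][:4])
        except Exception as e: print(t,e)
print(r.get_state())
E
```

```text
pics
scene {'intrinsics': array([[564.33299839,   0.        , 311.89322147],
       [  0.        , 564.33299839, 245.96392338],
       [  0.        ,   0.        ,   1.        ]]), 'k1': 0.03309775282425615, 'eye': array([1.14205236, 0.81928322, 1.07676285]), 'rotation': array([0.14340874, 0.39881415, 0.86029469, 0.28332711])}
kiln [(0.68, [0.633, -0.372, 0.272]), (0.43, [0.785, 0.173, 0.08]), (0.32, [0.515, 0.174, 0.095])]
ring [(0.65, [0.546, -0.339, 0.296])]
pole [(0.95, [0.517, 0.17, 0.096]), (0.95, [0.208, -0.299, 0.021])]
hook_tip [(0.94, [0.514, 0.173, 0.097]), (0.65, [0.21, -0.294, 0.025])]
pommel [(0.92, [0.207, -0.296, 0.024]), (0.81, [0.515, 0.17, 0.093]), (0.26, [0.529, 0.403, 0.026])]
rest_seat [(0.95, [0.364, 0.224, 0.013]), (0.82, [0.523, 0.215, 0.012])]
door [(0.71, [0.549, -0.339, 0.295])]
top {'intrinsics': array([[545.3625071 ,   0.        , 322.61404576],
       [  0.        , 545.3625071 , 232.85898794],
       [  0.        ,   0.        ,   1.        ]]), 'k1': -0.11328778788565987, 'eye': array([ 0.1479107 , -0.01785144,  1.65426546]), 'rotation': array([-0.080
[... 635 characters left out ...]
 0.8, 'q': array([ 1.36077388,  0.68906962, -0.19459955,  1.56528553,  0.15731581,
        0.90248497, -0.21510196]), 'qd': array([-0.00027649,  0.00259255,  0.00108755, -0.00039843, -0.0004063 ,
        0.00044446,  0.00113313]), 'joint_torque': array([ 1.76217891e-04, -5.27436626e+01, -1.26670673e+00, -1.53739160e+01,
       -5.18419419e-02, -7.15409133e-04, -2.41282216e-06]), 'tool_pos': array([ 0.15091288, -0.60653831,  0.30276555]), 'eef_rot': array([9.92576316e-01, 1.21623400e-01, 9.87755005e-06, 6.81004592e-05]), 'contact_force': array([-0.53340121,  0.61829688,  0.75622471]), 'moment': array([-0.04721863, -0.06391381, -0.01673454]), 'finger_force': 0.0, 'opening': 1.0076160626293804}
```

View images.

View pics/scene0.png

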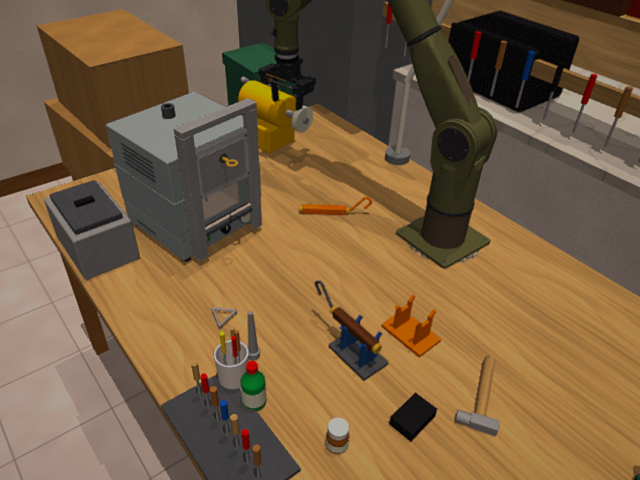

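View pics/top0.png

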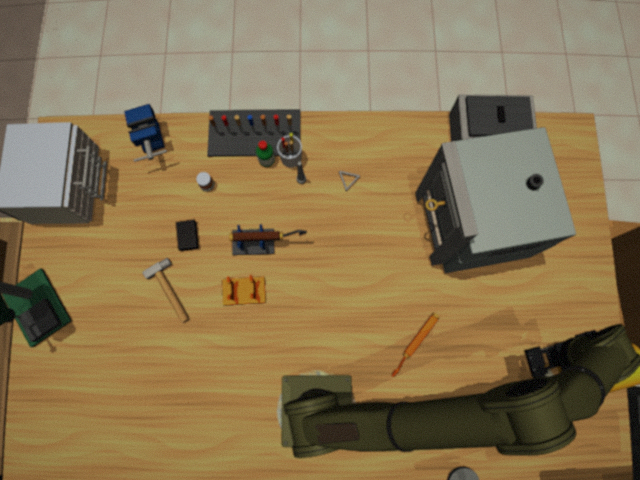

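Scene: the real pole, brown in blue forks, is at (350,325), with its hook at (320,285) pointing to the kiln. Orange look-alikes are the rest at (412,322) and the pole at (335,209), neither wanted. In the top view the pole is at (255,236), the orange rest at (243,290), the orange pole at (415,345), and the brass ring at (432,205). Next I fit the poses and crop to confirm.

```bash
cat > h.py <<'E'
import numpy as np, cv2
from scipy.spatial.transform import Rotation as R
from scipy.optimize import minimize, least_squares
from plant import r
CAL={c:r.get_calibration(c) for c in("scene","top")}
def proj(c,P):
    k=CAL[c]; p=R.from_quat(k["rotation"]).inv().apply(np.atleast_2d(P)-k["eye"])
    s=np.c_[p[:,0],-p[:,1]]/(-p[:,2:]); s=s*(1+k["k1"]*(s**2).sum(1,keepdims=True))
    K=k["intrinsics"]; return s@K[:2,:2].T+K[:2,2]
def tri(obs): # {cam:(u,v)}
    f=lambda X:np.concatenate([proj(c,X)[0]-uv for c,uv in obs.items()])
    s=least_squares(f,[.5,-.1,.2]); return s.x,np.abs(s.fun).max()
ROD=np.array([(22,0),(36,3),(77,51),(84,52),(98,40),(82.5,14.2)])/1e3
def box(x0,x1,y0,y1,z0,z1): return np.array([(x,y,z) for x in(x0,x1) for y in(y0,y1) for z in(z0,z1)])
def drawpole(c,pos,rot,S=4):
    im=np.zeros((480*S,640*S),np.uint8); f=lambda P:((proj(c,pos+rot.apply(P))+.5)*S).astype(np.int32)
    for b in(box(-.118,.022,-.012,.012,-.013,.013),box(-.128,-.116,-.011,.011,-.011,.011)):
        cv2.fillConvexPoly(im,cv2.convexHull(f(b)),255)
    for a,b in zip(ROD[:-1],ROD[1:]):
        th=np.linspace(0,2*np.pi,9); e=.004
        ring=[(p[0]+e*dx,e*dy,p[1]+e*dz) for p in(a,b) for dx in(-.7,.7) for dy in(-.7,.7) for dz in(-.7,.7)]
        cv2.fillConvexPoly(im,cv2.convexHull(f(np.array(ring))),255)
    return cv2.resize(im,(640,480),interpolation=cv2.INTER_AREA)/255.
E
python3 - <<'E'
from h import *
M={}
for c in("scene","top"):
    r.snapshot(c)
    for t in("pole","kiln","rest_seat","door"):
        for d in r.silhouettes(c,t):
            m=d["pixels"]; v,u=np.nonzero(m); print(c,t,round(d["confidence"],2),m.sum(),u.mean().round(),v.mean().round())
            near={"scene":(345,325),"top":(262,236)}[c]
            if t=="pole" and np.hypot(u.mean()-near[0],v.mean()-near[1])<25 and c not in M: M[c]=m.astype(float)
            if t=="kiln" and d["confidence"]>.5: np.save(f"kiln_{c}.npy",m)
np.savez("polemask.npz",**M)
def cost(p): 
    rot=R.from_euler('z',p[2]); pos=np.array([p[0],p[1],.08])
    return sum(np.abs(cv2.GaussianBlur(drawpole(c,pos,rot)-M[c],(0,0),1.5)).sum()/M[c].sum() for c in M)
best=None
for y0 in(-1.7,-1.55,-1.4):
    s=minimize(cost,[.5,.2,y0],method='Nelder-Mead',options=dict(initial_simplex=[[.5,.2,y0],[.52,.2,y0],[.5,.23,y0],[.5,.2,y0+.1]],xatol=1e-4,fatol=1e-4))
    print(s.x,s.fun)
    if best is None or s.fun<best.fun: best=s
for c in M: print(c,cost.__name__,np.abs(drawpole(c,np.array([*best.x[:2],.08]),R.from_euler('z',best.x[2]))-M[c]).sum(),M[c].sum())
# ring by colour
obs={}
for c,(u0,u1,v0,v1) in {"scene":(210,245,148,175),"top":(415,450,190,220)}.items():
    im=r.snapshot(c); hsv=cv2.cvtColor(im[v0:v1,u0:u1],cv2.COLOR_BGR2HSV)
    m=cv2.inRange(hsv,(15,110,80),(35,255,255)); v,u=np.nonzero(m); print(c,len(u),u.min()+u0,u.max()+u0,v.min()+v0,v.max()+v0)
    o=np.array([u.mean()+u0,v.mean()+v0]); obs[c]=o
print(obs,tri(obs))
a=cv2.resize(r.snapshot("scene")[130:350,200:400],None,fx=2,fy=2,interpolation=3)[:, :400]
b=cv2.resize(r.snapshot("top")[185:265,220:320],None,fx=4,fy=4,interpolation=3)
d=cv2.resize(r.snapshot("top")[180:270,400:460],None,fx=4,fy=4,interpolation=3)
out=np.zeros((600,800,3),np.uint8); out[:440,:400]=a; out[:320,400:]=b; 
e=cv2.resize(d,(187,280)); out[320:600,400:587]=e
cv2.imwrite("pics/crop1.png",out)
E
```

```text
scene pole 0.8 978 350.0 324.0
scene pole 0.71 493 328.0 208.0
scene kiln 0.94 19315 189.0 171.0
scene rest_seat 0.79 1620 357.0 354.0
scene rest_seat 0.59 1683 411.0 329.0
scene door 0.76 2601 222.0 162.0
top pole 0.96 564 261.0 235.0
top pole 0.69 479 417.0 340.0
top kiln 0.65 17063 494.0 200.0
top rest_seat 0.71 575 252.0 245.0
top rest_seat 0.67 1105 243.0 290.0
top door 0.82 1150 444.0 202.0
[ 0.50975388  0.12824014 -1.54537643] 0.2580553749283388
[ 0.50989501  0.12819201 -1.54726819] 0.2524573176476546
[ 0.5099296   0.12792792 -1.55639648] 0.26432441997402856
scene cost 161.40784313725487 978.0
top cost 74.49411764705883 564.0
scene 96 222 238 157 166
top 326 415 444 190 219
{'scene': array([230.10416667, 161.75      ]), 'top': array([425.03374233, 207.41717791])} (array([ 0.53662478, -0.29179118,  0.30587841]), np.float64(3.4200699934338843))
```

View pics/crop1.png

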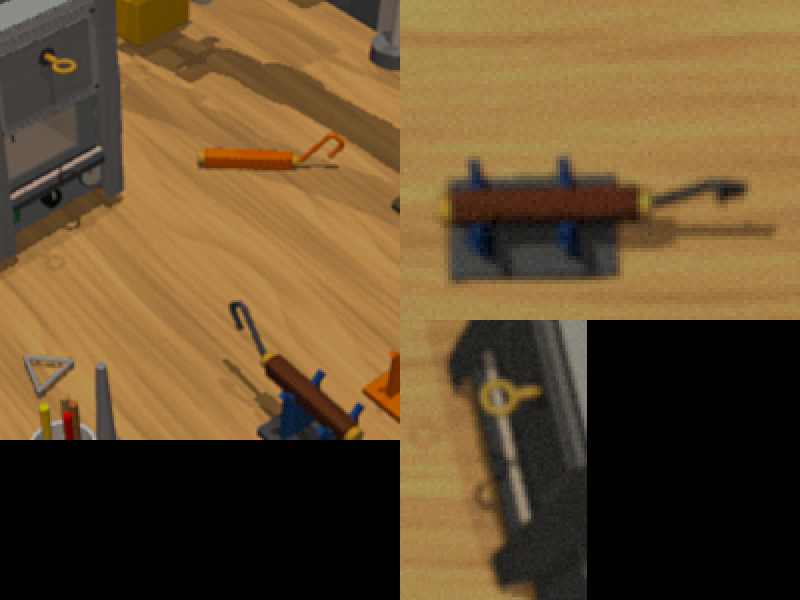

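Crop: the brown pole sits in blue forks with its hook toward the kiln, which matches the description. The orange pole and rest are the look-alikes. The ring centre is at about (231.5,162.5) in scene and (432,205) in top.

```bash
python3 - <<'E'
from h import *
# ring: project torus circle, fit to yellow mask
M={}
for c,(u0,u1,v0,v1) in {"scene":(221,240,155,168),"top":(423,446,196,214)}.items():
    hsv=cv2.cvtColor(r.snapshot(c),cv2.COLOR_BGR2HSV); m=np.zeros((480,640))
    lo=(15,130,110)
    m[v0:v1,u0:u1]=cv2.inRange(hsv,lo,(35,255,255))[v0:v1,u0:u1]/255
    M[c]=m
    print(c); print("\n".join("".join(".#"[int(x)] for x in row[u0:u1]) for row in m[v0:v1]))
km={c:np.load(f"kiln_{c}.npy").astype(float) for c in("scene","top")}
def kd(c,p,S=2):
    im=np.zeros((480*S,640*S),np.uint8); rot=R.from_euler('z',p[2]); pos=np.array([p[0],p[1],0])
    for b in(box(-.14,.14,-.15,.15,0,.34),box(-.174,-.14,-.108-p[3],.108+p[3],0,.423)):
        cv2.fillConvexPoly(im,cv2.convexHull(((proj(c,pos+rot.apply(b))+.5)*S).astype(np.int32)),255)
    return cv2.resize(im,(640,480),interpolation=cv2.INTER_AREA)/255.
cost=lambda p:sum(np.abs(cv2.GaussianBlur(kd(c,p)-km[c],(0,0),2)).sum()/km[c].sum() for c in km)
x0=np.array([.54,-.49,-1.4,.012]); 
s=minimize(cost,x0,method='Nelder-Mead',options=dict(initial_simplex=np.vstack([x0]+[x0+d for d in np.diag([.03,.03,.15,.01])]),xatol=1e-4,fatol=1e-5))
print("kiln",s.x,s.fun); p=s.x
ex=np.array([np.cos(p[2]),np.sin(p[2])]); print("ring pred xy",p[:2]-ex*(.14+.025+.038), "tri",tri({"scene":np.array([231.3,162.3]),"top":np.array([431.7,204.7])}))
E
```

```text
scene
...................
...................
..###..............
.######............
..######..###......
....############...
.....############..
.....###......###..
.....###......###..
.....############..
......##########...
........#####......
...................
top
.......................
.......................
.......................
.......###.............
....########...........
...##########.....##...
...###.....###########.
...###......#########..
...###......#######....
...###......###........
...###......###........
...####....###.........
....#########..........
.....#######...........
#......###.............
#......................
#......................
#......................
kiln [ 0.57134769 -0.50113965 -1.40028601  0.00839863] 0.11723809004576229
ring pred xy [ 0.53690157 -0.30108349] tri (array([ 0.53695884, -0.30370059,  0.30192641]), np.float64(0.17197232049852573))
```

```bash
cat >> h.py <<'E'
def cur():
    s=r.get_state(); return np.array(s["tool_pos"]),R.from_quat(s["eef_rot"])
def toolrot(heading,pitch):
    # tool x opposite to heading, tool z down, then hook end pitched up
    h=np.array([np.cos(heading),np.sin(heading),0]); z=np.array([0,0,-1.]); x=-h; y=np.cross(z,x)
    return R.from_matrix(np.c_[x,y,z])*R.from_rotvec([0,-pitch,0])
def tcp(grasp,rot): return np.asarray(grasp)-rot.apply([0,0,.045])
def plan(wps,start=None,nd=4):
    import json
    p,q=start or cur(); T=[];D=[]
    for tp,tq,n in wps:
        for i in range(n):
            k=n-i; dr=np.degrees((q.inv()*tq).as_rotvec())/k; dt=q.inv().apply(tp-p)/k
            dr=np.round(dr,1); dt=np.round(dt,nd); T.append((dt+0.).tolist()); D.append((dr+0.).tolist())
            p=p+q.apply(dt); q=q*R.from_rotvec(np.radians(dr))
    print(json.dumps(T)); print(json.dumps(D)); print(len(T),"max mm/deg",max(map(np.linalg.norm,T))*1e3,max(map(np.linalg.norm,D)),"end",p.round(4),(q.apply([0,0,1])).round(3))
E
python3 - <<'E'
from h import *
q=toolrot(-1.547,0); _,q0=cur(); p=np.array([.51,.128,.0])
plan([(np.array([.16,-.6,.5]),q0,4),(np.array([.51,.128,.5]),q,16)],nd=3)
E
```

```text
[[0.003, -0.001, -0.049], [0.002, -0.001, -0.049], [0.003, -0.001, -0.05], [0.002, -0.001, -0.049], [0.032, -0.039, 0.0], [0.035, -0.036, 0.0], [0.038, -0.033, 0.0], [0.041, -0.03, 0.0], [0.043, -0.026, 0.0], [0.045, -0.022, 0.0], [0.047, -0.018, 0.0], [0.049, -0.014, 0.0], [0.05, -0.01, 0.0], [0.05, -0.006, 0.0], [0.051, -0.002, 0.0], [0.05, 0.002, 0.0], [0.05, 0.007, 0.0], [0.049, 0.011, 0.0], [0.049, 0.015, 0.0], [0.047, 0.019, 0.0]]
[[0.0, 0.0, 0.0], [0.0, 0.0, 0.0], [0.0, 0.0, 0.0], [0.0, 0.0, 0.0], [0.0, 0.0, -4.8], [0.0, 0.0, -4.8], [0.0, 0.0, -4.8], [0.0, 0.0, -4.8], [0.0, 0.0, -4.8], [0.0, 0.0, -4.9], [0.0, 0.0, -4.8], [0.0, 0.0, -4.9], [0.0, 0.0, -4.8], [0.0, 0.0, -4.9], [0.0, 0.0, -4.8], [0.0, 0.0, -4.9], [0.0, 0.0, -4.8], [0.0, 0.0, -4.9], [0.0, 0.0, -4.8], [0.0, 0.0, -4.9]]
20 max mm/deg 51.24451190127583 4.9 end [0.5103 0.1282 0.4997] [ 0. -0. -1.]
```

Request:
play_rows(translation=[[0.003,-0.001,-0.049],[0.002,-0.001,-0.049],[0.003,-0.001,-0.05],[0.002,-0.001,-0.049],[0.032,-0.039,0.0],[0.035,-0.036,0.0],[0.038,-0.033,0.0],[0.041,-0.03,0.0],[0.043,-0.026,0.0],[0.045,-0.022,0.0],[0.047,-0.018,0.0],[0.049,-0.014,0.0],[0.05,-0.01,0.0],[0.05,-0.006,0.0],[0.051,-0.002,0.0],[0.05,0.002,0.0],[0.05,0.007,0.0],[0.049,0.011,0.0],[0.049,0.015,0.0],[0.047,0.019,0.0]], delta_rot=[[0.0,0.0,0.0],[0.0,0.0,0.0],[0.0,0.0,0.0],[0.0,0.0,0.0],[0.0,0.0,-4.8],[0.0,0.0,-4.8],[0.0,0.0,-4.8],[0.0,0.0,-4.8],[0.0,0.0,-4.8],[0.0,0.0,-4.9],[0.0,0.0,-4.8],[0.0,0.0,-4.9],[0.0,0.0,-4.8],[0.0,0.0,-4.9],[0.0,0.0,-4.8],[0.0,0.0,-4.9],[0.0,0.0,-4.8],[0.0,0.0,-4.9],[0.0,0.0,-4.8],[0.0,0.0,-4.9]], grip=[0.2,0.2,0.2,0.2,0.2,0.2,0.2,0.2,0.2,0.2,0.2,0.2,0.2,0.2,0.2,0.2,0.2,0.2,0.2,0.2])

```text
clock: 4.15
tool_pos: [0.5109, 0.1295, 0.4997]
eef_rot: [0.698, 0.716, -0.0, 0.0]
contact_force: [1.1, -0.7, 1.3]
opening: 0.602
finger_force: 0.0
```

```bash
python3 - <<'E'
from h import *
p,q=cur(); print(p,q.as_matrix().round(3).tolist(),r.get_state()["q"].round(2))
qt=toolrot(-1.547,0)
plan([(np.array([.51,.128,.2]),qt,8),(np.array([.51,.128,.125]),qt,5)],nd=3)
E
```

```text
[0.51094379 0.12954078 0.4997378 ] [[-0.026, 1.0, 0.0], [1.0, 0.026, -0.0], [-0.0, 0.0, -1.0]] [ 0.16  0.44 -0.8   1.52  0.32  1.32 -0.65]
[[0.0, 0.0, 0.037], [0.0, 0.0, 0.038], [0.0, 0.0, 0.037], [0.0, 0.0, 0.038], [0.0, 0.0, 0.037], [0.0, 0.0, 0.038], [-0.001, -0.001, 0.037], [0.0, 0.0, 0.038], [0.0, 0.0, 0.015], [0.0, 0.0, 0.015], [0.0, 0.0, 0.015], [0.0, 0.0, 0.015], [0.0, 0.0, 0.015]]
[[0.0, 0.0, 0.0], [0.0, 0.0, 0.0], [0.0, 0.0, 0.0], [0.0, 0.0, 0.0], [0.0, 0.0, 0.0], [0.0, 0.0, 0.0], [0.0, 0.0, 0.1], [0.0, 0.0, 0.0], [0.0, 0.0, 0.0], [0.0, 0.0, 0.0], [0.0, 0.0, 0.0], [0.0, 0.0, 0.0], [0.0, 0.0, 0.0]]
13 max mm/deg 38.0 0.1 end [0.5101 0.1283 0.1247] [ 0. -0. -1.]
```

Request:
play_rows(translation=[[0,0,0.038],[0,0,0.038],[0,0,0.038],[0,0,0.038],[0,0,0.038],[0,0,0.037],[-0.001,-0.001,0.037],[0,0,0.037],[0,0,0.015],[0,0,0.015],[0,0,0.015],[0,0,0.015],[0,0,0.015]], delta_rot=[[0,0,0],[0,0,0],[0,0,0],[0,0,0],[0,0,0],[0,0,0],[0,0,0],[0,0,0],[0,0,0],[0,0,0],[0,0,0],[0,0,0],[0,0,0]], grip=[0.2,0.2,0.2,0.2,0.2,0.2,0.2,0.2,0.2,0.2,0.2,0.2,0.2])

```text
clock: 5.78
tool_pos: [0.5096, 0.1272, 0.123]
eef_rot: [0.699, 0.715, 0.0, 0.0]
contact_force: [0.6, -0.4, 0.5]
opening: 0.598
finger_force: 0.0
```

Request:
play_rows(translation=[[0,0,0],[0,0,0],[0,0,0],[0,0,0],[0,0,0],[0,0,0]], delta_rot=[[0,0,0],[0,0,0],[0,0,0],[0,0,0],[0,0,0],[0,0,0]], grip=[-0.6,-0.6,-0.6,-0.6,-0.6,-0.6], squeeze=55)

```text
clock: 6.52
tool_pos: [0.5096, 0.1272, 0.124]
eef_rot: [0.699, 0.715, 0.0, 0.0]
contact_force: [-0.7, -0.2, 3.4]
opening: 0.268
finger_force: 54.9
```

```bash
python3 - <<'E'
from h import *
p,q=cur(); s=r.get_state(); print(p,s["opening"]*88,s["finger_force"],s["contact_force"])
a=r.snapshot("scene")[240:390,250:420]; b=r.snapshot("top")[190:280,200:320]
out=np.hstack([cv2.resize(a,(400,353)),cv2.resize(b,(400,353))]); cv2.imwrite("pics/grip.png",out)
E
```

```text
[0.50957692 0.1272136  0.12398783] 23.580610430380347 54.87878266721964 [-0.72113182 -0.23266425  3.41845199]
```

View pics/grip.png

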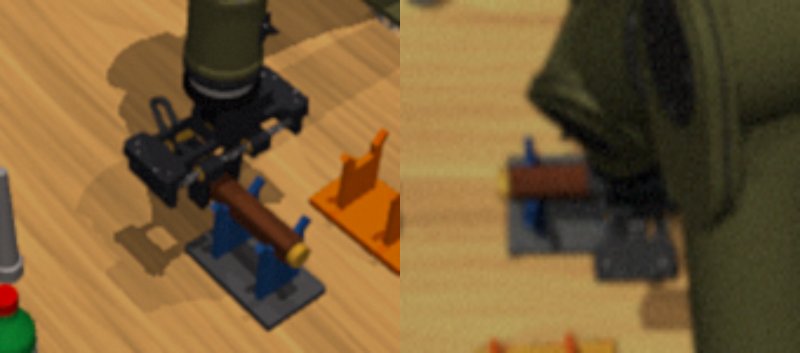

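The pole is held near its origin in front of the front fork: opening 23.6 mm, brown handle between the pads. Next I lift it and tilt it.

```bash
python3 - <<'E'
from h import *
p,q=cur(); qt=toolrot(-1.40,0.70)
np.savez("grasp.npz",p=p,q=q.as_quat())
plan([(p+[0,0,.15],q,6),(tcp([.518,-.191,.32],qt),qt,11)],nd=3)
E
```

```text
[[0.0, 0.0, -0.025], [0.0, 0.0, -0.025], [0.0, 0.0, -0.025], [0.0, 0.0, -0.025], [0.0, 0.0, -0.025], [0.0, 0.0, -0.025], [-0.026, 0.0, -0.007], [-0.027, -0.001, -0.006], [-0.027, -0.001, -0.004], [-0.027, -0.001, -0.002], [-0.027, -0.002, -0.001], [-0.027, -0.002, 0.001], [-0.027, -0.002, 0.003], [-0.027, -0.003, 0.005], [-0.027, -0.003, 0.006], [-0.026, -0.003, 0.008], [-0.025, -0.004, 0.01]]
[[0.0, 0.0, 0.0], [0.0, 0.0, 0.0], [0.0, 0.0, 0.0], [0.0, 0.0, 0.0], [0.0, 0.0, 0.0], [0.0, 0.0, 0.0], [-0.3, -3.6, -0.7], [-0.3, -3.6, -0.7], [-0.3, -3.6, -0.7], [-0.3, -3.7, -0.8], [-0.2, -3.6, -0.7], [-0.3, -3.7, -0.8], [-0.2, -3.6, -0.7], [-0.3, -3.7, -0.8], [-0.2, -3.6, -0.7], [-0.3, -3.7, -0.8], [-0.2, -3.6, -0.7]]
17 max mm/deg 27.82085548648711 3.797367509209505 end [ 0.5127 -0.1622  0.3544] [ 0.109 -0.635 -0.765]
```

Request:
play_rows(translation=[[0,0,-0.025],[0,0,-0.025],[0,0,-0.025],[0,0,-0.025],[0,0,-0.025],[0,0,-0.025],[-0.026,0.0,-0.007],[-0.027,-0.001,-0.006],[-0.027,-0.001,-0.004],[-0.027,-0.001,-0.002],[-0.027,-0.002,-0.001],[-0.027,-0.002,0.001],[-0.027,-0.002,0.003],[-0.027,-0.003,0.005],[-0.027,-0.003,0.006],[-0.026,-0.003,0.008],[-0.025,-0.004,0.01],[0,0,0],[0,0,0]], delta_rot=[[0,0,0],[0,0,0],[0,0,0],[0,0,0],[0,0,0],[0,0,0],[-0.3,-3.6,-0.7],[-0.3,-3.6,-0.7],[-0.3,-3.6,-0.7],[-0.3,-3.7,-0.8],[-0.2,-3.6,-0.7],[-0.3,-3.7,-0.8],[-0.2,-3.6,-0.7],[-0.3,-3.7,-0.8],[-0.2,-3.6,-0.7],[-0.3,-3.7,-0.8],[-0.2,-3.6,-0.7],[0,0,0],[0,0,0]], grip=[-0.6,-0.6,-0.6,-0.6,-0.6,-0.6,-0.6,-0.6,-0.6,-0.6,-0.6,-0.6,-0.6,-0.6,-0.6,-0.6,-0.6,-0.6,-0.6])

```text
clock: 9.0
tool_pos: [0.5128, -0.1614, 0.354]
eef_rot: [0.605, 0.719, -0.221, 0.261]
contact_force: [-1.1, 0.6, -1.3]
opening: 0.261
finger_force: 54.9
```

```bash
python3 - <<'E'
from h import *
p,q=cur(); s=r.get_state(); print(p,q.apply([0,0,1]).round(3),s["q"].round(2),s["contact_force"].round(2),s["moment"].round(2),s["opening"]*88)
g=p+q.apply([0,0,.045]); prot=q*R.from_euler('y',np.pi)  # pole x=-tool x, z=-tool z
tip=g+prot.apply([.0825,0,.0142]); print("grasp",g,"tip pred",tip)
out=[]
for c in("scene","top"):
    im=r.snapshot(c); u,v=proj(c,tip)[0]; print(c,u,v)
    for P in(tip,g+prot.apply([.0897,0,.0421]),g+prot.apply([.022,0,0])): pass
    u0,v0=int(u)-50,int(v)-50; out.append(cv2.resize(im[v0:v0+100,u0:u0+100],(400,400),interpolation=cv2.INTER_NEAREST)); print(u0,v0)
    print([(round(d["confidence"],2),np.round(d["point"],3)) for d in r.look_for(c,"hook_tip")])
    for d in r.silhouettes(c,"pole"):
        m=d["pixels"]; vv,uu=np.nonzero(m); print(d["confidence"],m.sum(),uu.mean(),vv.mean())
cv2.imwrite("pics/hook1.png",np.hstack(out))
E
```

```text
[ 0.51277793 -0.16141635  0.35395039] [ 0.109 -0.633 -0.766] [ 0.13  0.54 -0.36  1.99  1.1   1.04 -0.8 ] [-1.13  0.63 -1.29] [0.77 0.08 0.02] 22.988127765376127
grasp [ 0.5176697  -0.18992267  0.31947633] tip pred [ 0.52692073 -0.24320115  0.38338026]
scene 245.10627206849932 142.87996827898365
195 92
[(0.91, array([ 0.514, -0.132,  0.291])), (0.7, array([ 0.208, -0.296,  0.025]))]
0.61 474 329.2552742616034 208.04008438818565
top 413.6853360237279 199.62770334450343
363 149
[(0.71, array([ 0.205, -0.3  ,  0.03 ])), (0.69, array([ 0.52 , -0.205,  0.344]))]
0.79 220 397.19545454545454 204.4
0.74 574 416.7473867595819 339.81881533101046
```

View pics/hook1.png

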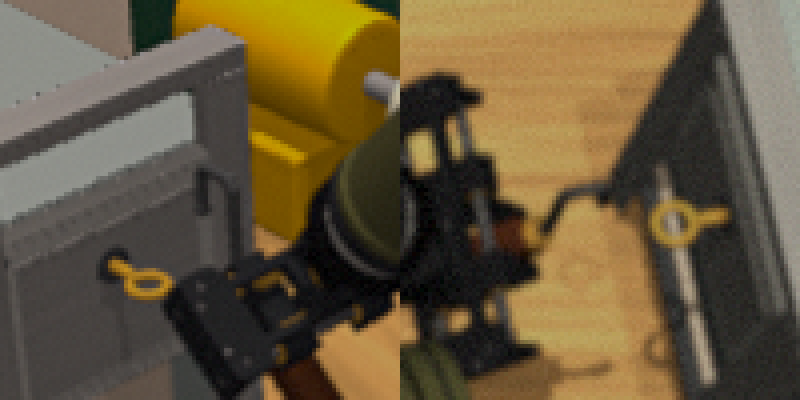

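Scene crop: the hook hangs with its ball at about crop (204,208), close to the predicted (200,203). In the top crop the rod rises to a bend at (608,190), and the ring is at (675,222). I'll overlay the model to measure how the pole sits in the grip.

```bash
cat >> h.py <<'E'
def polepose(off=(0,0,0),dp=0.):
    p,q=cur(); return p+q.apply([0,0,.045])+ (q*R.from_euler('y',np.pi)).apply(off), q*R.from_euler('y',np.pi)*R.from_euler('y',-dp)
def overlay(name,F=6,w=33,c0=None):
    out=[]
    g,pr=polepose()
    for c in("scene","top"):
        im=r.snapshot(c); P=np.array([(x,0,z) for x,z in ROD]); uv=proj(c,g+pr.apply(P)); u0,v0=(uv[4]-w).astype(int)
        o=cv2.resize(im[v0:v0+2*w,u0:u0+2*w],None,fx=F,fy=F,interpolation=cv2.INTER_NEAREST)
        L=((uv-[u0,v0]+.5)*F).astype(np.int32); cv2.polylines(o,[L],False,(0,0,255),1); cv2.circle(o,tuple(map(int,L[-1])),4,(0,255,0),1); out.append(o); print(c,u0,v0,uv.round(1).tolist())
    cv2.imwrite(name,np.hstack(out))
E
python3 - <<'E'
from h import *
overlay("pics/ov1.png")
E
```

```text
scene 212 99 [[256.3, 166.0], [253.6, 160.7], [252.2, 137.7], [250.8, 135.1], [245.6, 132.4], [245.0, 142.7]]
top 380 163 [[396.3, 207.7], [400.3, 205.9], [404.2, 198.6], [406.4, 197.6], [413.9, 196.3], [413.8, 199.6]]
```

View pics/ov1.png

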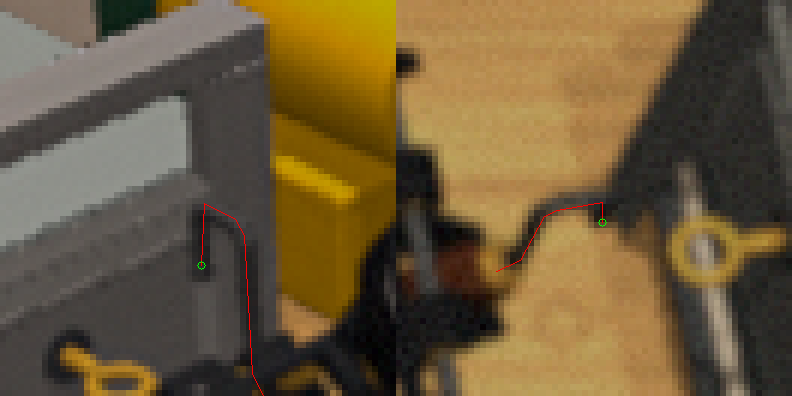

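```bash
cat >> h.py <<'E'
def fithook(rois,th,verbose=True,usedp=True):
    # rois: cam->(u0,u1,v0,v1) region containing only rod as dark; th: cam->gray threshold midpoint
    D={}
    for c,(u0,u1,v0,v1) in rois.items():
        g=np.mean([cv2.cvtColor(r.snapshot(c),cv2.COLOR_BGR2GRAY).astype(float) for _ in range(2)],0)[v0:v1,u0:u1]
        lo,hi=th[c]; D[c]=np.clip((hi-g)/(hi-lo),0,1)
        if verbose:
            print(c); print("\n".join("".join("0123456789"[int(x*9)] for x in row) for row in D[c]))
    g0,pr=polepose()
    def cost(o):
        t=0
        for c,(u0,u1,v0,v1) in rois.items():
            m=drawpole(c,g0+np.array(o[:3])/1e3,pr*R.from_euler('y',-(o[3] if usedp else 0)))[v0:v1,u0:u1]
            t+=np.abs(cv2.GaussianBlur(m-D[c],(0,0),.7)).sum()/D[c].sum()
        return t
    x0=np.zeros(4); best=min((minimize(cost,x0,method='Nelder-Mead',options=dict(initial_simplex=np.vstack([x0]+[x0+sg*d for d in np.diag([3,3,3,.06])]),xatol=1e-2,fatol=1e-4)) for sg in(1,-1)),key=lambda s:s.fun)
    print("cost0",cost(x0),"fit",best.x,best.fun)
    o=best.x; pr2=pr*R.from_euler('y',-(o[3] if usedp else 0)); G=g0+o[:3]/1e3
    print("tip pred",(g0+pr.apply([.0825,0,.0142])).round(4),"tip fit",(G+pr2.apply([.0825,0,.0142])).round(4),"bend fit",(G+pr2.apply([.0897,0,.0421])).round(4))
E
python3 - <<'E'
from h import *
rois={"scene":(241,256,128,157),"top":(399,415,189,208)}
fithook(rois,{"scene":(45,85),"top":(50,110)})
fithook(rois,{"scene":(45,85),"top":(50,110)},False,False)
E
```

```text
scene
000025434443444
000001344444344
000000344444444
000002344444444
001223344444444
202664333544444
214999643335544
115999986433444
005999689854544
004999447975544
004899534886565
146999433588895
458999433489995
446999433489995
445999433489995
436899743469995
447999743479995
445799533379995
444332133379995
444210133479995
444211133359995
444310133359995
444310123359995
444310123349997
444310033338997
444310123338998
343321023338997
444310123338999
444410023337999
top
0000000000000000
0000000000000000
0000000000000000
0000000000000000
0000000000000002
0000000000001244
0000000002335567
0000013456666789
0000367765556999
0002787420001899
0006972000000599
0029930000000156
0059700000000000
0299300000000000
1798000000000000
7994000000000000
9981000000000000
9940000000000000
8710000000000000
cost0 1.0251814711310845 fit [ 1.75892863  1.28548362 -1.67874997 -0.00517835] 0.8980036620500589
tip pred [ 0.5268 -0.244   0.3838] tip fit [ 0.5286 -0.243   0.3818] bend fit [ 0.5265 -0.2309  0.4078]
cost0 1.0196989874215017 fit [ 2.19765377  2.68797323 -1.25817211 -0.09638623] 0.8924677202345497
tip pred [ 0.5268 -0.244   0.3838] tip fit [ 0.529  -0.2413  0.3825] bend fit [ 0.5269 -0.229   0.4085]
```

```bash
python3 - <<'E'
from h import *
p,q=cur(); qt=toolrot(-1.40,0.70)
t1=p+[.0082,-.0608,-.02]; plan([(t1,qt,4),(t1+[0,0,-.032],qt,3)],nd=4)
E
```

```text
[[-0.0085, -0.0005, 0.0137], [-0.0085, -0.0006, 0.0137], [-0.0085, -0.0005, 0.0137], [-0.0085, -0.0006, 0.0137], [0.0069, 0.0, 0.0082], [0.0068, 0.0, 0.0081], [0.0069, 0.0, 0.0082]]
[[0.0, 0.0, 0.0], [0.0, 0.0, 0.0], [0.0, 0.0, 0.0], [-0.1, 0.0, 0.0], [0.0, 0.0, 0.0], [0.0, 0.0, 0.0], [0.0, 0.0, 0.0]]
7 max mm/deg 16.133815419794537 0.1 end [ 0.5209 -0.223   0.3022] [ 0.11  -0.634 -0.765]
```

Request:
play_rows(translation=[[-0.0085,-0.0005,0.0137],[-0.0085,-0.0006,0.0137],[-0.0085,-0.0005,0.0137],[-0.0085,-0.0006,0.0137],[0.0069,0.0,0.0082],[0.0068,0.0,0.0081],[0.0069,0.0,0.0082],[0,0,0],[0,0,0]], delta_rot=[[0,0,0],[0,0,0],[0,0,0],[0,0,0],[0,0,0],[0,0,0],[0,0,0],[0,0,0],[0,0,0]], grip=[-0.6,-0.6,-0.6,-0.6,-0.6,-0.6,-0.6,-0.6,-0.6])

```text
clock: 10.92
tool_pos: [0.5211, -0.2227, 0.3022]
eef_rot: [0.605, 0.719, -0.221, 0.262]
contact_force: [-0.9, 0.8, -1.3]
opening: 0.263
finger_force: 54.9
```

```bash
python3 - <<'E'
from h import *
overlay("pics/ov2.png"); s=r.get_state(); p,q=cur(); print(p,s["contact_force"])
g,pr=polepose(); tip=g+pr.apply([.0825,0,.0142])+[.002,.002,-.0015]; print("tip est",tip,[proj(c,tip)[0] for c in("scene","top")], "ring",[proj(c,[.537,-.3035,.302])[0] for c in("scene","top")])
E
```

```text
scene 198 109 [[241.6, 174.0], [239.1, 168.9], [237.3, 147.3], [235.9, 144.7], [231.1, 142.2], [230.7, 151.8]]
top 401 166 [[416.7, 210.0], [420.7, 208.3], [425.3, 201.3], [427.6, 200.4], [434.7, 199.2], [434.2, 202.2]]
[ 0.52108692 -0.22288725  0.30252393] [-0.24388066 -0.13994139 -1.48350734]
tip est [ 0.53715201 -0.30263248  0.33060062] [array([230.46774128, 152.74303644]), array([433.35228405, 201.64081385])] ring [array([231.15225843, 162.25649337]), array([431.51351958, 204.82074391])]
```

View pics/ov2.png

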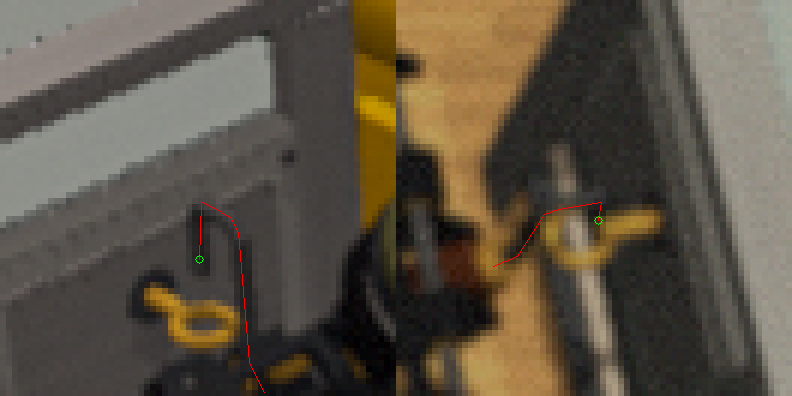

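The ball hangs above the ring: scene ball (202,263) and ring (204,322), and in top the hook overlaps the ring bore. I'll lower gently and watch the force.

Request:
play_rows(translation=[[0.0032,0,0.0038],[0.0032,0,0.0038],[0.0032,0,0.0038],[0.0032,0,0.0038],[0.0032,0,0.0038]], delta_rot=[[0,0,0],[0,0,0],[0,0,0],[0,0,0],[0,0,0]], grip=[-0.6,-0.6,-0.6,-0.6,-0.6])

```text
clock: 11.65
tool_pos: [0.5209, -0.223, 0.2769]
eef_rot: [0.605, 0.718, -0.221, 0.262]
contact_force: [0.6, 0.1, -1.6]
opening: 0.264
finger_force: 54.9
```

Request:
play_rows(translation=[[0.0032,0,0.0038],[0.0032,0,0.0038],[0,0,0]], delta_rot=[[0,0,0],[0,0,0],[0,0,0]], grip=[-0.6,-0.6,-0.6])

```text
clock: 12.02
tool_pos: [0.5207, -0.223, 0.2669]
eef_rot: [0.605, 0.719, -0.221, 0.261]
contact_force: [0.5, 0.7, -2.3]
opening: 0.265
finger_force: 54.9
```

```bash
python3 - <<'E'
from h import *
overlay("pics/ov3.png"); s=r.get_state(); p,q=cur(); print(p,s["contact_force"])
g,pr=polepose(); tip=g+pr.apply([.0825,0,.0142])+[.002,.002,-.0015]; print("tip est",tip)
E
```

```text
scene 199 121 [[242.5, 185.3], [240.0, 180.4], [238.3, 159.4], [236.9, 156.9], [232.2, 154.3], [231.8, 163.6]]
top 399 170 [[414.6, 213.7], [418.5, 212.0], [422.9, 205.4], [425.1, 204.5], [432.1, 203.3], [431.6, 206.2]]
[ 0.5208431  -0.22304417  0.26740274] [ 1.07085517 -0.1342548  -1.24086709]
tip est [ 0.53691279 -0.30279274  0.29546802]
```

View pics/ov3.png

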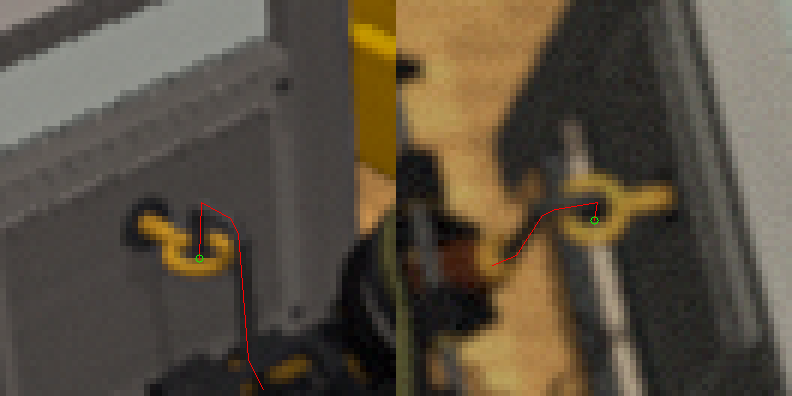

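The hook has passed down through the ring: in scene (215,235) the rod runs inside the bore, and the force is unchanged. I'll continue down until the bend bears.

Request:
play_rows(translation=[[0.0026,0,0.0031],[0.0026,0,0.0031],[0.0026,0,0.0031],[0.0013,0,0.0015],[0.0013,0,0.0015],[0.0013,0,0.0015],[0.0013,0,0.0015]], delta_rot=[[0,0,0],[0,0,0],[0,0,0],[0,0,0],[0,0,0],[0,0,0],[0,0,0]], grip=[-0.6,-0.6,-0.6,-0.6,-0.6,-0.6,-0.6], squeeze=60)

```text
clock: 13.0
tool_pos: [0.5211, -0.2239, 0.2483]
eef_rot: [0.605, 0.718, -0.222, 0.263]
contact_force: [0.5, -1.8, 4.2]
opening: 0.267
finger_force: 59.9
```

Request:
play_rows(translation=[[0.0013,0,0.0015],[0.0013,0,0.0015],[0.0013,0,0.0015],[0.0013,0,0.0015]], delta_rot=[[0,0,0],[0,0,0],[0,0,0],[0,0,0]], grip=[-0.6,-0.6,-0.6,-0.6])

```text
clock: 13.5
tool_pos: [0.5208, -0.2231, 0.2394]
eef_rot: [0.605, 0.718, -0.221, 0.262]
contact_force: [1.2, -2.0, 3.9]
opening: 0.26
finger_force: 59.9
```

```bash
python3 - <<'E'
from h import *
s=r.get_state(); print(s["tool_pos"].round(4),s["contact_force"].round(2),s["moment"].round(2))
im=r.snapshot("scene")[120:220,190:290]; im2=r.snapshot("top")[150:250,380:480]
cv2.imwrite("pics/pull1.png",np.hstack([cv2.resize(x,(400,400),interpolation=0) for x in(im,im2)]))
E
```

```text
[ 0.5208 -0.2231  0.2394] [ 1.16 -1.97  3.89] [-0.37 -0.18  0.  ]
```

Request:
play_rows(translation=[[0.0026,0,0.0031],[0.0026,0,0.0031],[0.0026,0,0.0031],[0.0026,0,0.0031],[0.0026,0,0.0031],[0.0026,0,0.0031],[0.0026,0,0.0031],[0.0026,0,0.0031],[0.0026,0,0.0031]], delta_rot=[[0,0,0],[0,0,0],[0,0,0],[0,0,0],[0,0,0],[0,0,0],[0,0,0],[0,0,0],[0,0,0]], grip=[-0.6,-0.6,-0.6,-0.6,-0.6,-0.6,-0.6,-0.6,-0.6])

```text
clock: 14.72
tool_pos: [0.5207, -0.223, 0.2028]
eef_rot: [0.605, 0.718, -0.221, 0.262]
contact_force: [0.9, -2.4, 4.8]
opening: 0.269
finger_force: 59.9
```

Request:
play_rows(translation=[[0.0026,0,0.0031],[0.0026,0,0.0031],[0.0026,0,0.0031],[0.0026,0,0.0031],[0.0026,0,0.0031],[0.0026,0,0.0031],[0.0026,0,0.0031]], delta_rot=[[0,0,0],[0,0,0],[0,0,0],[0,0,0],[0,0,0],[0,0,0],[0,0,0]], grip=[-0.6,-0.6,-0.6,-0.6,-0.6,-0.6,-0.6])

```text
clock: 15.6
tool_pos: [0.5208, -0.2231, 0.1746]
eef_rot: [0.605, 0.718, -0.221, 0.262]
contact_force: [1.1, -2.2, 4.7]
opening: 0.266
finger_force: 59.9
```

```bash
python3 - <<'E'
from h import *
s=r.get_state(); print(s["tool_pos"].round(4),s["contact_force"].round(2),s["moment"].round(2),R.from_quat(s["eef_rot"]).apply([0,0,1]))
im=r.snapshot("scene")[140:240,190:290]; im2=r.snapshot("top")[150:250,380:480]
cv2.imwrite("pics/pull2.png",np.hstack([cv2.resize(x,(400,400),interpolation=0) for x in(im,im2)]))
E
```

```text
[ 0.5208 -0.2231  0.1746] [ 1.15 -2.21  4.7 ] [-0.64 -0.27  0.12] [ 0.10834786 -0.63528614 -0.76463865]
```

View pics/pull2.png

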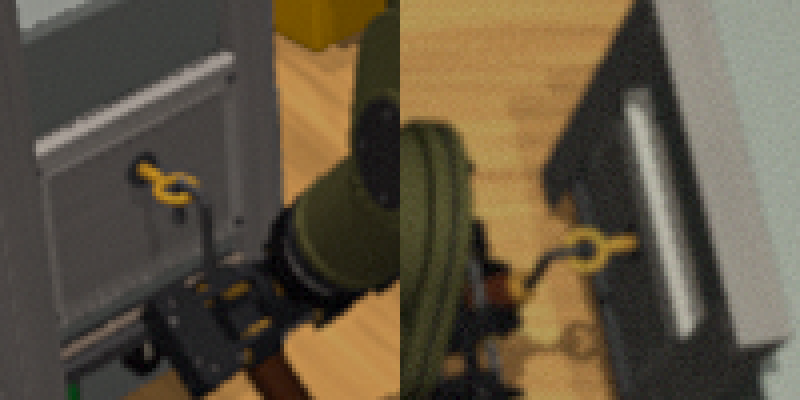

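Pull picture: the hook is seated in the ring (crop 178,188) and the door is following. I'll slow down near the sill.

Request:
play_rows(translation=[[0.0013,0,0.0015],[0.0013,0,0.0015],[0.0013,0,0.0015],[0.0013,0,0.0015],[0.0013,0,0.0015],[0.0013,0,0.0015],[0.0013,0,0.0015],[0.0013,0,0.0015],[0.0013,0,0.0015]], delta_rot=[[0,0,0],[0,0,0],[0,0,0],[0,0,0],[0,0,0],[0,0,0],[0,0,0],[0,0,0],[0,0,0]], grip=[-0.6,-0.6,-0.6,-0.6,-0.6,-0.6,-0.6,-0.6,-0.6])

```text
clock: 16.82
tool_pos: [0.5208, -0.2231, 0.1571]
eef_rot: [0.605, 0.718, -0.221, 0.262]
contact_force: [1.0, -1.8, 6.4]
opening: 0.266
finger_force: 59.9
```

Request:
play_rows(translation=[[0.0006,0,0.0008],[0.0006,0,0.0008],[0.0006,0,0.0008],[0.0006,0,0.0008],[0.0006,0,0.0008],[0.0006,0,0.0008]], delta_rot=[[0,0,0],[0,0,0],[0,0,0],[0,0,0],[0,0,0],[0,0,0]], grip=[-0.6,-0.6,-0.6,-0.6,-0.6,-0.6])

```text
clock: 17.58
tool_pos: [0.5208, -0.2232, 0.1511]
eef_rot: [0.605, 0.718, -0.221, 0.262]
contact_force: [1.3, -1.9, 6.0]
opening: 0.267
finger_force: 59.9
```

Request:
play_rows(translation=[[0.0006,0,0.0008],[0.0006,0,0.0008],[0.0006,0,0.0008]], delta_rot=[[0,0,0],[0,0,0],[0,0,0]], grip=[-0.6,-0.6,-0.6])

```text
clock: 17.95
tool_pos: [0.5208, -0.2234, 0.1481]
eef_rot: [0.605, 0.718, -0.221, 0.262]
contact_force: [-0.0, -2.5, 6.0]
opening: 0.265
finger_force: 59.9
```

Request:
play_rows(translation=[[0.0006,0,0.0008],[0.0006,0,0.0008]], delta_rot=[[0,0,0],[0,0,0]], grip=[-0.6,-0.6])

```text
clock: 18.2
tool_pos: [0.5208, -0.2235, 0.1461]
eef_rot: [0.605, 0.718, -0.221, 0.262]
contact_force: [1.8, -1.9, 5.7]
opening: 0.264
finger_force: 59.9
```

Request:
play_rows(translation=[[0.0006,0,0.0008],[0.0006,0,0.0008]], delta_rot=[[0,0,0],[0,0,0]], grip=[-0.6,-0.6])

```text
clock: 18.45
tool_pos: [0.5208, -0.2235, 0.1441]
eef_rot: [0.605, 0.718, -0.221, 0.262]
contact_force: [0.8, -2.5, 5.9]
opening: 0.267
finger_force: 59.9
```

Request:
play_rows(translation=[[0.0006,0,0.0008],[0,0,0]], delta_rot=[[0,0,0],[0,0,0]], grip=[-0.6,-0.6])

```text
clock: 18.7
tool_pos: [0.5208, -0.2235, 0.143]
eef_rot: [0.605, 0.718, -0.221, 0.262]
contact_force: [0.4, -1.6, 5.3]
opening: 0.265
finger_force: 59.9
```

Request:
play_rows(translation=[[0.0006,0,0.0008],[0,0,0]], delta_rot=[[0,0,0],[0,0,0]], grip=[-0.6,-0.6])

```text
clock: 18.95
tool_pos: [0.5208, -0.2236, 0.142]
eef_rot: [0.605, 0.718, -0.221, 0.262]
contact_force: [0.0, -1.6, 6.0]
opening: 0.259
finger_force: 59.9
```

Request:
play_rows(translation=[[0.0006,0,0.0008],[0,0,0]], delta_rot=[[0,0,0],[0,0,0]], grip=[-0.6,-0.6])

```text
clock: 19.2
tool_pos: [0.521, -0.224, 0.1414]
eef_rot: [0.605, 0.718, -0.222, 0.263]
contact_force: [1.0, -1.7, 7.1]
opening: 0.267
finger_force: 59.9
```

Request:
play_rows(translation=[[0.0006,0,0.0008],[0,0,0]], delta_rot=[[0,0,0],[0,0,0]], grip=[-0.6,-0.6])

```text
clock: 19.45
tool_pos: [0.5212, -0.2245, 0.141]
eef_rot: [0.605, 0.718, -0.222, 0.263]
contact_force: [1.4, -1.3, 9.6]
opening: 0.261
finger_force: 59.9
```

```bash
python3 - <<'E'
from h import *
for c,(u0,u1,v0,v1) in {"scene":(205,255,170,215),"top":(405,445,195,230)}.items():
    im=r.snapshot(c); hsv=cv2.cvtColor(im[v0:v1,u0:u1],cv2.COLOR_BGR2HSV)
    m=cv2.inRange(hsv,(15,130,110),(35,255,255))
    print(c,u0,v0); print("\n".join("".join(".#"[int(x)//255] for x in row) for row in m))
print("expected home",[proj(c,[.537,-.3035,z])[0].round(1) for z in(.195,.2) for c in("scene","top")])
print([r.get_state()["contact_force"].round(2).tolist(),r.get_state()["tool_pos"]])
E
```

```text
scene 205 170
..................................................
..................................................
..................................................
..................................................
..................................................
..................................................
..................................................
..................................................
..................................................
..................................................
..................................................
..................................................
..................................................
..................................................
..................................................
..................................................
..................................................
..................................................
..................................................
..................................................
..................................................
...............
[... 2131 characters left out ...]
#......##....####...............
.#######...#############................
..#####...##############................
..#####...#############.................
..####...#############..................
.####....#############..................
#####...#############...................
.####..###############..................
.#####################..................
..####################..................
....###################.................
.....##################.................
....####################................
expected home [array([234. , 196.4]), array([424.1, 215.5]), array([233.9, 194.8]), array([424.4, 215. ])]
[[0.58, -2.4, 8.79], array([ 0.52114   , -0.22449325,  0.14100714])]
```

Request:
play_rows(translation=[[0.0006,0,0.0008],[0,0,0]], delta_rot=[[0,0,0],[0,0,0]], grip=[-0.6,-0.6])

```text
clock: 19.8
tool_pos: [0.5214, -0.2251, 0.1406]
eef_rot: [0.605, 0.717, -0.222, 0.264]
contact_force: [1.2, -1.5, 12.9]
opening: 0.265
finger_force: 59.9
```

Request:
play_rows(translation=[[0.0003,0,0.0004],[0,0,0]], delta_rot=[[0,0,0],[0,0,0]], grip=[-0.6,-0.6])

```text
clock: 20.05
tool_pos: [0.5214, -0.2254, 0.1404]
eef_rot: [0.605, 0.717, -0.223, 0.264]
contact_force: [1.1, -2.2, 14.1]
opening: 0.263
finger_force: 59.9
```

```bash
python3 - <<'E'
from h import *
F=[]
for i in range(3): r.snapshot("top"); F.append(r.get_state()["contact_force"])
print(np.round(F,2).tolist(),r.get_state()["tool_pos"])
E
```

```text
[[0.18, -1.9, 13.82], [0.51, -1.03, 14.19], [1.55, -2.22, 12.82]] [ 0.5214427  -0.22536     0.14042983]
```

Request:
play_rows(translation=[[0.0002,0,0.0002],[0,0,0],[0,0,0],[0,0,0],[0,0,0]], delta_rot=[[0,0,0],[0,0,0],[0,0,0],[0,0,0],[0,0,0]], grip=[-0.6,-0.6,-0.6,-0.6,-0.6])

```text
clock: 20.82
tool_pos: [0.5215, -0.2255, 0.1403]
eef_rot: [0.605, 0.717, -0.223, 0.265]
contact_force: [1.2, -2.1, 15.3]
opening: 0.267
finger_force: 59.9
```

Request:
play_rows(translation=[[0,0,0],[0,0,0],[0,0,0],[0,0,0],[0,0,0],[0,0,0],[0,0,0]], delta_rot=[[0,0,0],[0,0,0],[0,0,0],[0,0,0],[0,0,0],[0,0,0],[0,0,0]], grip=[-0.6,-0.6,-0.6,-0.6,-0.6,-0.6,-0.6])

```text
clock: 21.7
tool_pos: [0.5215, -0.2255, 0.1403]
eef_rot: [0.605, 0.717, -0.223, 0.265]
contact_force: [1.5, -2.1, 14.4]
opening: 0.266
finger_force: 59.9
```

```bash
python3 - <<'E'
from h import *
F=[]
for i in range(6): r.snapshot("top"); F.append(r.get_state()["contact_force"][2])
print(np.mean(F),np.std(F))
g,pr=polepose(); p,q=cur(); print("slope tool",np.arctan2(pr.apply([1,0,0])[2],np.hypot(*pr.apply([1,0,0])[:2])),pr.apply([1,0,0]), p)
r.snapshot("scene"); overlay("pics/ov4.png",w=33)
E
```

```text
14.466326664728376 0.3548970217199507
slope tool 0.7064899173945036 [ 0.12686848 -0.74999033  0.64916785] [ 0.52148235 -0.22550791  0.1403606 ]
scene 201 161 [[244.4, 223.2], [242.1, 218.6], [240.7, 199.8], [239.4, 197.5], [234.9, 194.7], [234.5, 202.9]]
top 390 182 [[408.4, 224.8], [411.9, 223.3], [415.6, 217.8], [417.5, 217.0], [424.0, 215.9], [423.8, 218.3]]
```

View pics/ov4.png

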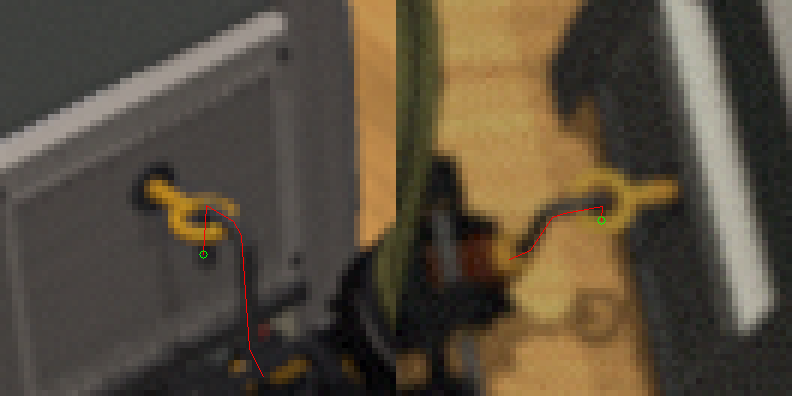

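Overlay: the hook is still seated, the door is down, and the handle has not slipped. The pull was steady at about 15.9 N for roughly 2 s. Now I unhook straight up.

Request:
play_rows(translation=[[-0.0013,0,-0.0015],[-0.0013,0,-0.0015],[-0.0013,0,-0.0015],[-0.0013,0,-0.0015],[-0.0013,0,-0.0015],[-0.0013,0,-0.0015],[0,0,0]], delta_rot=[[0,0,0],[0,0,0],[0,0,0],[0,0,0],[0,0,0],[0,0,0],[0,0,0]], grip=[-0.6,-0.6,-0.6,-0.6,-0.6,-0.6,-0.6])

```text
clock: 23.02
tool_pos: [0.5208, -0.2238, 0.15]
eef_rot: [0.605, 0.718, -0.221, 0.262]
contact_force: [0.3, 0.1, -1.3]
opening: 0.263
finger_force: 59.9
```

```bash
python3 - <<'E'
from h import *
F=[]
for i in range(4): r.snapshot("top"); F.append(r.get_state()["contact_force"])
print(np.mean(F,0),cur()[0])
g,pr=polepose(); tip=g+pr.apply([.0825,0,.0142])+[.002,.002,-.0015]; print("tip est",tip)
E
```

```text
[ 0.03159605 -0.38398032 -1.7789533 ] [ 0.52081711 -0.22384804  0.14987734]
tip est [ 0.53688577 -0.30360244  0.17792697]
```

Request:
play_rows(translation=[[-0.0026,0,-0.0031],[-0.0026,0,-0.0031],[-0.0026,0,-0.0031],[-0.0026,0,-0.0031],[-0.0026,0,-0.0031],[-0.0026,0,-0.0031]], delta_rot=[[0,0,0],[0,0,0],[0,0,0],[0,0,0],[0,0,0],[0,0,0]], grip=[-0.6,-0.6,-0.6,-0.6,-0.6,-0.6])

```text
clock: 23.98
tool_pos: [0.5209, -0.2238, 0.1745]
eef_rot: [0.605, 0.718, -0.221, 0.262]
contact_force: [1.2, -0.3, -1.7]
opening: 0.27
finger_force: 59.9
```

Request:
play_rows(translation=[[-0.0026,0,-0.0031],[-0.0026,0,-0.0031],[-0.0052,0,-0.0062],[-0.0052,0,-0.0062],[-0.0052,0,-0.0062],[0,0,0]], delta_rot=[[0,0,0],[0,0,0],[0,0,0],[0,0,0],[0,0,0],[0,0,0]], grip=[-0.6,-0.6,-0.6,-0.6,-0.6,-0.6])

```text
clock: 24.72
tool_pos: [0.5212, -0.2238, 0.2074]
eef_rot: [0.606, 0.718, -0.221, 0.262]
contact_force: [0.1, -0.5, -1.7]
opening: 0.266
finger_force: 59.9
```

```bash
python3 - <<'E'
from h import *
for c,(u0,u1,v0,v1) in {"scene":(222,245,188,204)}.items():
    im=r.snapshot(c); hsv=cv2.cvtColor(im[v0:v1,u0:u1],cv2.COLOR_BGR2HSV)
    m=cv2.inRange(hsv,(15,130,100),(35,255,255))
    print(c,u0,v0); print("\n".join("".join(".#"[int(x)//255] for x in row) for row in m))
p,q=cur(); g,pr=polepose(); print("tip est",g+pr.apply([.0825,0,.0142])+[.002,.002,-.0015],r.get_state()["contact_force"])
d=np.load("grasp.npz"); gp,gq=d["p"],R.from_quat(d["q"]); print("grasp",gp)
back=p+.07*np.array([-.17,.985,0])+[0,0,.03]
plan([(back,q,4),(gp+[0,0,.15],gq,12),(gp+[0,0,.032],gq,4)],nd=3)
E
```

```text
scene 222 188
.......................
.......................
.......................
....###................
....####...............
....######.............
.....############......
.......###########.....
.......####.....##.....
.......###......##.....
.......####...###......
........#########......
.........##..###.......
.......................
.......................
.......................
tip est [ 0.53705837 -0.30349828  0.23503577] [-0.11925741 -0.34277523 -1.75258251]
grasp [0.50957108 0.12720035 0.12394261]
[[0.009, 0.0, -0.017], [0.008, 0.0, -0.017], [0.009, 0.0, -0.017], [0.008, 0.0, -0.017], [0.016, 0.004, -0.017], [0.017, 0.004, -0.016], [0.018, 0.003, -0.015], [0.019, 0.003, -0.014], [0.019, 0.003, -0.013], [0.02, 0.003, -0.012], [0.021, 0.002, -0.011], [0.022, 0.002, -0.01], [0.022, 0.002, -0.009], [0.023, 0.001, -0.007], [0.023, 0.001, -0.006], [0.023, 0.001, -0.005], [0.0, 0.0, 0.029], [0.0, 0.0, 0.03], [0.0, 0.0, 0.029], [0.0, 0.0, 0.03]]
[[0.0, 0.0, 0.0], [0.0, 0.0, 0.0], [0.0, 0.0, 0.0], [0.0, 0.0, 0.0], [0.2, 3.3, 0.7], [0.2, 3.3, 0.7], [0.3, 3.3, 0.7], [0.2, 3.3, 0.7], [0.3, 3.4, 0.7], [0.2, 3.3, 0.7], [0.3, 3.4, 0.6], [0.2, 3.3, 0.7], [0.3, 3.4, 0.6], [0.2, 3.3, 0.7], [0.3, 3.4, 0.6], [0.2, 3.3, 0.7], [0.0, 0.0, 0.0], [0.0, 0.0, 0.0], [0.0, 0.0, 0.0], [0.0, 0.0, 0.0]]
20 max mm/deg 30.0 3.484250278036869 end [0.5092 0.1274 0.1557] [ 0.001 -0.    -1.   ]
```

Unhooked: the full ring is visible, still at its home rows 191–200. I return to above the rest.

Request:
play_rows(translation=[[0.009,0.0,-0.017],[0.008,0.0,-0.017],[0.009,0.0,-0.017],[0.008,0.0,-0.017],[0.016,0.004,-0.017],[0.017,0.004,-0.016],[0.018,0.003,-0.015],[0.019,0.003,-0.014],[0.019,0.003,-0.013],[0.02,0.003,-0.012],[0.021,0.002,-0.011],[0.022,0.002,-0.01],[0.022,0.002,-0.009],[0.023,0.001,-0.007],[0.023,0.001,-0.006],[0.023,0.001,-0.005],[0,0,0.025],[0,0,0.025],[0,0,0.025],[0,0,0.02]], delta_rot=[[0.0,0.0,0.0],[0.0,0.0,0.0],[0.0,0.0,0.0],[0.0,0.0,0.0],[0.2,3.3,0.7],[0.2,3.3,0.7],[0.3,3.3,0.7],[0.2,3.3,0.7],[0.3,3.4,0.7],[0.2,3.3,0.7],[0.3,3.4,0.6],[0.2,3.3,0.7],[0.3,3.4,0.6],[0.2,3.3,0.7],[0.3,3.4,0.6],[0.2,3.3,0.7],[0.0,0.0,0.0],[0.0,0.0,0.0],[0.0,0.0,0.0],[0.0,0.0,0.0]], grip=[-0.6,-0.6,-0.6,-0.6,-0.6,-0.6,-0.6,-0.6,-0.6,-0.6,-0.6,-0.6,-0.6,-0.6,-0.6,-0.6,-0.6,-0.6,-0.6,-0.6])

```text
clock: 27.28
tool_pos: [0.5083, 0.1276, 0.1777]
eef_rot: [0.698, 0.716, -0.001, 0.0]
contact_force: [-0.2, -0.0, -1.6]
opening: 0.265
finger_force: 59.9
```

```bash
python3 - <<'E'
from h import *
d=np.load("grasp.npz"); gp,gq=d["p"],R.from_quat(d["q"]); p,q=cur(); print(p-gp,q.apply([0,0,1]))
im=r.snapshot("scene")[230:390,260:420]; cv2.imwrite("pics/back1.png",cv2.resize(im,(560,560),interpolation=3))
g,pr=polepose(); print("pommel",(proj("scene",g+pr.apply([-.128,0,0]))[0]-[260,230])*3.5, "org",(proj("scene",g)[0]-[260,230])*3.5)
plan([(gp+[0,0,.015],gq,4),(gp+[0,0,.0],gq,6)],nd=4)
E
```

```text
[-0.00129181  0.00039116  0.05371526] [-7.22225775e-04 -1.72094002e-03 -9.99998258e-01]
pommel [419.09361733 363.05017208] org [286.78483543 247.10247392]
[[0.0, 0.0006, 0.0092], [0.0, 0.0006, 0.0092], [0.0001, 0.0005, 0.0092], [0.0, 0.0006, 0.0092], [0.0, 0.0, 0.0025], [0.0, 0.0, 0.0025], [0.0, 0.0, 0.0025], [0.0, 0.0, 0.0025], [0.0, 0.0, 0.0025], [0.0, 0.0, 0.0025]]
[[-0.1, 0.0, 0.0], [-0.1, 0.1, 0.0], [0.0, 0.0, 0.0], [-0.1, 0.1, 0.0], [0.0, 0.0, 0.0], [0.0, 0.0, 0.0], [0.0, 0.0, 0.0], [0.0, 0.0, 0.0], [0.0, 0.0, 0.0], [0.0, 0.0, 0.0]]
10 max mm/deg 9.219544457292887 0.14142135623730953 end [0.5096 0.1272 0.1239] [ 0.001  0.001 -1.   ]
```

View pics/back1.png

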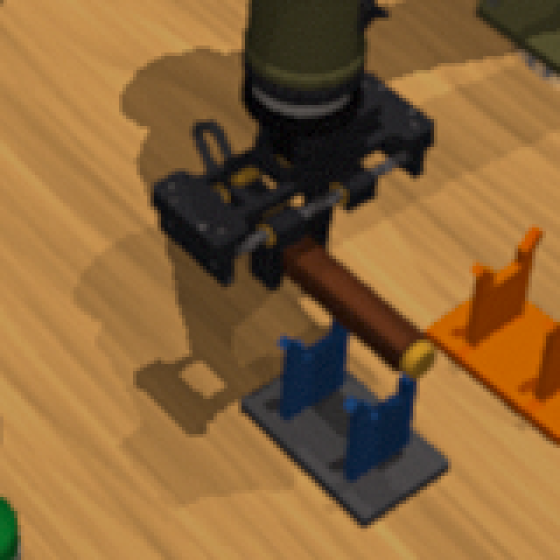

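The pole hangs level over the blue forks, with the pommel at (419,357) against a predicted (419,363). Lowering now.

Request:
play_rows(translation=[[0.0,0.0006,0.0092],[0.0,0.0006,0.0092],[0.0,0.0006,0.0092],[0.0,0.0006,0.0092],[0.0,0.0,0.0025],[0.0,0.0,0.0025],[0.0,0.0,0.0025],[0.0,0.0,0.0025],[0.0,0.0,0.002]], delta_rot=[[-0.1,0,0],[-0.1,0.1,0],[0,0,0],[-0.1,0.1,0],[0,0,0],[0,0,0],[0,0,0],[0,0,0],[0,0,0]], grip=[-0.6,-0.6,-0.6,-0.6,-0.6,-0.6,-0.6,-0.6,-0.6])

```text
clock: 28.45
tool_pos: [0.5111, 0.1276, 0.1293]
eef_rot: [0.699, 0.715, 0.003, 0.001]
contact_force: [-3.8, 0.1, 0.1]
opening: 0.259
finger_force: 59.9
```

```bash
python3 - <<'E'
from h import *
F=[]
for i in range(3): r.snapshot("top"); F.append(r.get_state()["contact_force"])
print(np.mean(F,0),cur()[0],r.get_state()["moment"])
E
```

```text
[-2.96300074  0.14708749 -1.63390402] [0.51111724 0.12755332 0.12927206] [-0.05315629  0.61198804  0.16990044]
```

Request:
play_rows(translation=[[0,-0.0015,0],[0,-0.0005,0],[0,0,0.0015],[0,0,0.0015],[0,0,0.001],[0,0,0]], delta_rot=[[0,0,0],[0,0,0],[0,0,0],[0,0,0],[0,0,0],[0,0,0]], grip=[-0.6,-0.6,-0.6,-0.6,-0.6,-0.6])

```text
clock: 29.35
tool_pos: [0.5097, 0.1275, 0.1254]
eef_rot: [0.699, 0.715, 0.003, 0.001]
contact_force: [1.2, -0.7, -2.3]
opening: 0.266
finger_force: 59.9
```

```bash
python3 - <<'E'
from h import *
F=[]
for i in range(3): r.snapshot("top"); F.append(r.get_state()["contact_force"])
print(np.mean(F,0),cur()[0],r.get_state()["moment"],cur()[1].as_matrix().round(4).tolist())
E
```

```text
[-0.25213232 -0.10109682 -1.21255321] [0.50970172 0.12755617 0.12550933] [-0.13806535 -0.08641909 -0.00894332] [[-0.0235, 0.9997, 0.0059], [0.9997, 0.0234, 0.0036], [0.0035, 0.006, -1.0]]
```

Request:
play_rows(translation=[[0,0,0.001],[0,0,0.0005],[0,0,0]], delta_rot=[[0.3,0,0],[0,0,0],[0,0,0]], grip=[-0.6,-0.6,-0.6])

```text
clock: 29.88
tool_pos: [0.5097, 0.1275, 0.1241]
eef_rot: [0.699, 0.715, 0.001, -0.001]
contact_force: [-0.4, -0.7, 0.1]
opening: 0.262
finger_force: 59.9
```

Request:
play_rows(translation=[[0,0,0.0005],[0,0,0],[0,0,0]], delta_rot=[[0,0,0],[0,0,0],[0,0,0]], grip=[-0.6,-0.6,-0.6], squeeze=10)

```text
clock: 30.25
tool_pos: [0.5097, 0.1276, 0.1237]
eef_rot: [0.699, 0.715, 0.002, -0.001]
contact_force: [-0.4, -1.2, 3.9]
opening: 0.271
finger_force: 10.0
```

Request:
play_rows(translation=[[0,0,0],[0,0,0],[0,0,0],[0,0,0],[0,0,0]], delta_rot=[[0,0,0],[0,0,0],[0,0,0],[0,0,0],[0,0,0]], grip=[-0.35,-0.2,0.0,0.2,0.2], squeeze=10)

```text
clock: 30.88
tool_pos: [0.5097, 0.1275, 0.1235]
eef_rot: [0.699, 0.715, 0.001, -0.001]
contact_force: [-0.1, 0.4, 0.5]
opening: 0.597
finger_force: 0.0
```

Request:
play_rows(translation=[[0,0,-0.01],[0,0,-0.02],[0,0,-0.03],[0,0,-0.04],[0,0,-0.04],[0,0,-0.04],[0,0,-0.04],[-0.03,-0.04,-0.02],[-0.03,-0.04,0],[0,-0.04,0],[0,0,0]], delta_rot=[[0,0,0],[0,0,0],[0,0,0],[0,0,0],[0,0,0],[0,0,0],[0,0,0],[0,0,0],[0,0,0],[0,0,0],[0,0,0]], grip=[0.2,0.2,0.2,0.2,0.2,0.2,0.2,0.2,0.2,0.2,0.2])

```text
clock: 32.25
tool_pos: [0.3881, 0.0631, 0.3637]
eef_rot: [0.698, 0.716, -0.0, -0.0]
contact_force: [0.2, 0.8, 0.3]
opening: 0.597
finger_force: 0.0
```

```bash
python3 - <<'E'
from h import *
im=r.snapshot("scene"); t=r.snapshot("top"); r.snapshot
old=cv2.imread("pics/scene0.png")
a=cv2.resize(im[130:400,180:420],(533,600)); b=cv2.resize(np.vstack([old[265:385,290:400],im[265:385,290:400]]),(267,600)); cv2.imwrite("pics/end.png",np.hstack([a,b]))
d=cv2.absdiff(im[265:385,290:400],old[265:385,290:400]).max(2); print("diff pixels>60",(d>60).sum())
M0=np.load("polemask.npz"); r.snapshot("scene")
for s in r.silhouettes("scene","pole"):
    m=s["pixels"]; v,u=np.nonzero(m)
    if v.mean()>260: print("IoU",(m&(M0["scene"]>0)).sum()/(m|(M0["scene"]>0)).sum(),u.mean(),v.mean(),[x.mean() for x in np.nonzero(M0["scene"])[::-1]])
print(r.get_state()["tool_pos"],r.get_state()["clock"])
E
```

```text
diff pixels>60 1268
IoU 0.0 252.59695431472082 387.2152284263959 [np.float64(350.3006134969325), np.float64(323.8568507157464)]
IoU 0.0044588569112282124 357.44533333333334 354.692 [np.float64(350.3006134969325), np.float64(323.8568507157464)]
IoU 0.8218503937007874 351.475372279496 326.04696449026346 [np.float64(350.3006134969325), np.float64(323.8568507157464)]
[0.39203473 0.06434276 0.36358199] 32.45
```

View pics/end.png

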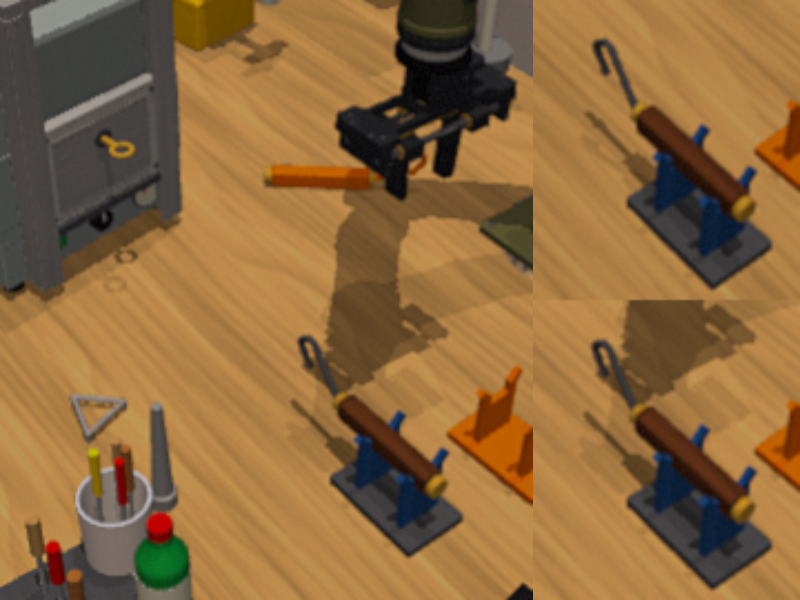

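The end picture shows the door down on its sill with the ring at (120,147). The pole lies level in its blue forks, as in the first picture, and the gripper is clear.

```bash
python3 -c "
from plant import r
print(r.finish_job())"
```

```text
the job is handed in; nothing more can be done
None
```

The kiln door is shut and bedded with a steady pull of about 16 N for roughly 2 s, the pole is back in its rest, nothing else was moved, and the job was handed in at about 32 s.

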